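# Lock the rotor with the long T-key

## Robot

A 7-joint arm with a two-finger parallel gripper is mounted at the origin on a cart in front of the work surface, level with it; the furniture and walls round the work are solid. World frame = base frame: x ahead of the robot, y to its left, z up, the work surface at z = 0. Lengths are in mm, angles in rad, forces in N, time in s.
With the tool pointing down it reaches from about 400 to 875 mm from the base axis. Payload 4.4 kg.
Tool frame: the origin (TCP) lies where the fingers leave the gripper's body, on its centre line; the fingertips stand 73 mm ahead of it and the grasp point (between the pads) lies 54 mm ahead of it; z points along the fingers, y is the line along which they close (so a half turn about z gives the same grasp; the last joint's range is limited). The gripper opens to 85 mm and grips with 20 to 120 N. Pads are 22 mm wide; open, the fingers measure 114 mm over their backs; the gripper's body (76 mm by 85 mm) begins 54 mm behind the grasp point. The pads swing forward as they close: fully open they stand 13 mm farther back than shut.
Start: joints at [1.112, 0.628, 0.038, 1.517, -0.027, 0.996, -0.02], TCP at [248.83, -600.5, 303.913] pointing down, gripper open.
Joint ranges: [-3.06, 3.06], [-0.37, 2.12], [-1.25, 1.32], [0.18, 2.47], [-1.1, 4.24], [0.23, 1.98], [-2.94, 2.94]. Speed limits (rad/s): [2.57, 2.57, 3.14, 3.14, 3.14, 3.14, 3.14].

## Interface

Orientations are given as [roll, pitch, yaw] about the fixed x, y, z axes, in that order (R = Rz(yaw) Ry(pitch) Rx(roll)).
In Python, from cell import ctrl gives the robot as it stands.
- The arm moves only by the tool send_rows, never from a script. Its argument "rows" is a list that holds one entry, the list of rows, each a list of 6 numbers: the shift along the tool's x, y, z in cm, then the turn, a rotation vector about the tool's x, y, z in rad. In form: [[[tx, ty, tz, wx, wy, wz], ...]]. A call has 1 to 10 rows; each row is the pose to reach, as a shift and turn from the pose commanded when the call began, along the tool's axes at that moment; what a row does not reach only later rows make up. A row lasts 1/10 s, in which the tool goes at most 50 mm and 8.59 degrees, less where a joint would pass 70% of its speed; a pose out of reach is approached as far as the arm can. A call with a gripper value outside its range is refused whole. "grip" is the closure in counts, from 0 (fully open) to 255 (shut), set as the call begins (left out, the last holds). The fingers move at their own pace and stop on an object; the grip force is fixed at half the most. Time passes only in rows, so rows that repeat a pose let the fingers close. It gives the time, the measured TCP pose, the force, the opening and the grip force at its end, in the units of the state.
- ctrl.read_state(): the state, without advancing time (a new reading comes with each control period).
- ctrl.get_image(name): name is "scene" or "top" or "wrist"; returns a dict with "pixels" (384x512x3 uint8, red, green, blue), "fx", "fy", "cx", "cy" (pixels), "extrinsics" (4x4, takes a point from camera to world coordinates); the wrist camera has in their place "mount" (4x4, takes a point from camera to tool coordinates, whose origin is the TCP and whose axes are the flange's). Camera axes: x right, y up, looking along -z (the intrinsics and any distortion apply to the point x, -y, -z); pixel columns grow to the right and rows downward; lengths in mm; the calibration is good to about 2 mm. A picture is of the moment at which its call begins: read the wrist's pose just before it. There is no depth.
- ctrl.finish_job(): hands the job in; it is judged then, once.
The state is a dict: "clock": time; "qpos": joint angles; "qd": joint speeds; "tau": joint torques, N m; "eef_pos": TCP position; "tool_rot": TCP orientation; "force": force on the tool from outside, world axes, zero at the start; "torque": the same for the moment, N m; "width": finger opening in mm; "gripper_force": force on a finger pad.
Only numpy, scipy, OpenCV 4.12 (cv2) and the standard library are available. Lean on these libraries where they do the work, as an engineer would, in place of code of your own. Each camera call takes 0.05 s, during which the arm holds its last target. There are 200 camera calls.

## Task

Lock the centrifuge rotor on its service stand: take the long T-key out of the key stand, seat its forked foot fully over the tongue of the lock screw deep in the rotor's hub, and turn the screw clockwise (seen from above) to its stop. Let go and leave the key standing seated in the hub; leave the short key in the key stand.

Things in the scene. Friction and masses are not known exactly. Their poses are not given: they have to be found in the camera images.
- long_key_grip (a point): Centre of the grey handle plate of the long T-key, upright in a hole of the key stand; 56 mm wide (x), 14 thick (y), 34 high (z up). The foot is 122 mm below this point (on the worktop at first): a steel boss 32 mm across, 44 high, ending in two prongs 14 mm long, 15 apart, the gap running along x: handle parallel to the tongue. A half turn makes no difference. 0.14 kg.
- short_key_grip (a point): Centre of the handle (44 x 14 x 34 mm) of the short T-key, 92 mm tall, its fork too narrow for this screw. It stands in the other hole of the grey key stand (150 x 60 x 45 mm high; holes 35 mm wide and right through, 84 mm apart). Either key may be in either hole.
- screw_tongue (a point): Top middle of the screw's brass tongue (32 mm along x, 6 thick, 10 high), on the hub's axis, 40 mm above the worktop. Round it the silvery conical rotor, 124 mm wide, fixed, its top 45 mm higher: a funnel mouth 56 mm wide narrows over 15 mm to a 40 mm bore. Seated, the prongs rest on the screw head at the tongue's foot; the handle's centre is then 112 mm above this point.
- lock_screw (a joint): Lock screw angle, rad: starts at 0 to 0.1, grows clockwise from above to a hard stop at 0.80 (46 degrees, locked); friction 0.08 N m, stays as left. At 0 the tongue is parallel to the two black bars on the rotor's slope. The fork has 0.40 rad (23 degrees) of play either side of parallel, so the key ends that far past the tongue.
There are look-alikes about, which are no part of the job. What is shaped like the part that bears screw_tongue but pink is not meant.

How it is judged:
By the outcome, as a careful person would: the job done as asked, in the order asked, and still so for the second after the job is handed in, with the robot touching nothing.
It also fails if it takes over 42 s, if anything falls off the work surface, if the arm or the gripper's body presses on something with over 40 N, if the wrist force passes 120 N, or if a joint passes its speed limit or range.

## Working session

There is one attempt and no reset: what is moved stays moved. The work goes in short steps, Python scripts to look and compute and a tool call to move; the robot and the scene stay as the last step left them, time stands still between calls to the robot, and variables do not carry over. Pictures are saved under pics/ and viewed, at most 10 in all, crops included, and the job is handed in when it is done.

Besides the shell and the picture viewer there is one more tool, called after ">>>" in YAML: its name, and indented under it one key for each argument. send_rows: Moves the arm, as the interface text tells. Its arguments: {"type":"object","properties":{"rows":{"type":"array","items":{"type":"array","items":{"type":"array","items":{"type":"number"}}}},"grip":{"type":"number"}},"required":["rows"]}

```bash
mkdir -p pics; ls; cat > h.py <<'E'
import numpy as np, cv2
from scipy.spatial.transform import Rotation as R
from cell import ctrl
def tool():
    s=ctrl.read_state(); T=np.eye(4); T[:3,:3]=R.from_euler('xyz',s['tool_rot']).as_matrix(); T[:3,3]=s['eef_pos']; return s,T
def shot(name,fn=None):
    s,T=tool(); d=ctrl.get_image(name)
    E=np.array(d['extrinsics']) if 'extrinsics' in d else T@np.array(d['mount'])
    if fn: cv2.imwrite(f'pics/{fn}.png',cv2.cvtColor(d['pixels'],cv2.COLOR_RGB2BGR)); np.savez(f'pics/{fn}.npz',E=E,K=[d['fx'],d['fy'],d['cx'],d['cy']],px=d['pixels'])
    return d,E
def ray(K,E,u,v):
    c=np.array([(u-K[2])/K[0],-(v-K[3])/K[1],-1]); return E[:3,3],E[:3,:3]@c
def onz(K,E,u,v,z):
    o,r=ray(K,E,u,v); return o+r*(z-o[2])/r[2]
def proj(K,E,p):
    c=E[:3,:3].T@(np.asarray(p)-E[:3,3]); return K[2]+K[0]*c[0]/-c[2],K[3]-K[1]*c[1]/-c[2]
def load(fn):
    z=np.load(f'pics/{fn}.npz'); return z['K'],z['E'],z['px']
E
python3 - <<'E'
from h import *
s,T=tool(); print(s)
for n in('scene','top'):
    d,E=shot(n,n+'0'); print([k for k in d], np.round(E,2).tolist(), d['fx'],d['cx'],{k:d[k] for k in d if 'dist' in k})
a=cv2.imread('pics/scene0.png');b=cv2.imread('pics/top0.png')
cv2.imwrite('pics/both.png',cv2.resize(np.vstack([a,b]),None,fx=.78,fy=.78)) 
E
```

```text
pics
{'clock': 0.0, 'qpos': array([ 1.11220335,  0.62927996,  0.03846914,  1.51836656, -0.0270105 ,
        0.9962818 , -0.0199817 ]), 'qd': array([-0.00090394,  0.00103326,  0.00065286, -0.00014568,  0.00054084,
        0.00059937, -0.00122228]), 'tau': array([ 2.40361638e-03, -5.63408947e+01,  1.22671712e+00, -1.93441826e+01,
        1.08230207e-02,  1.04831380e-02,  1.08049582e-05]), 'eef_pos': array([ 248.63428326, -600.04810785,  303.03279111]), 'tool_rot': array([-3.13977588e+00,  2.75524994e-05,  3.92783638e-01]), 'force': array([ 0.29701693,  0.55966154, -0.04822633]), 'torque': array([ 0.01271889, -0.00384574, -0.01054262]), 'gripper_force': 0.0, 'width': 85.56583418940922}
['pixels', 'fx', 'fy', 'cx', 'cy', 'extrinsics'] [[0.79, 0.25, -0.56, -54.92], [-0.61, 0.32, -0.72, -800.84], [-0.0, 0.91, 0.41, 446.75], [0.0, 0.0, 0.0, 1.0]] 356.7943647898014 253.26149735597028 {}
['pixels', 'fx', 'fy', 'cx', 'cy', 'extrinsics'] [[0.02, 1.0, -0.07, 356.86], [-1.0, 0.02, -0.0, -176.8], [-0.0, 0.07, 1.0, 1139.45], [0.0, 0.0, 0.0, 1.0]] 442.1075479958035 253.5749753443009 {}
```

View pics/scene0.png

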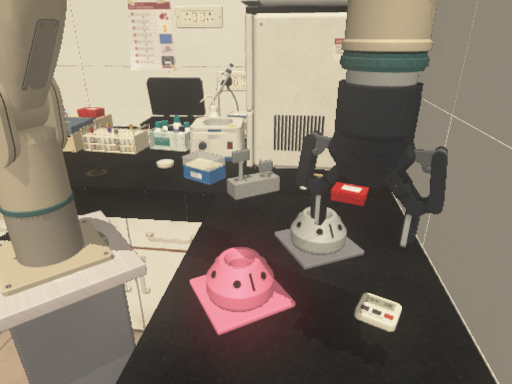

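View pics/top0.png

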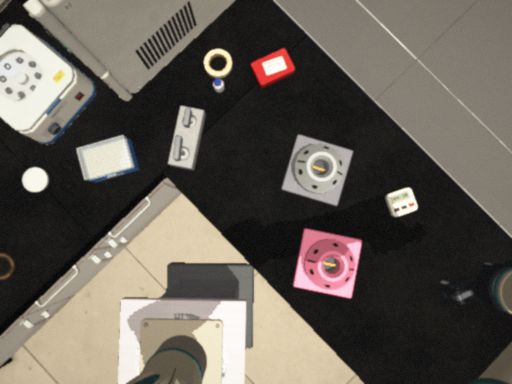

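The scene view shows the tall key at (240,160), the short key at (265,168), the silver rotor at (319,232) and the pink one at (240,280). In the top view the keys are at (183,154) and (189,115), silver is at (321,168) and pink at (333,263). Next I'll take crops to check the choice.

```bash
python3 - <<'E'
from h import *
a=cv2.imread('pics/scene0.png');b=cv2.imread('pics/top0.png')
f=lambda im,u,v,w,h,k:cv2.resize(im[v:v+h,u:u+w],None,fx=k,fy=k,interpolation=cv2.INTER_CUBIC)
cv2.imwrite('pics/c1.png',np.hstack([f(b,155,100,60,75,5),f(b,280,130,75,75,5)][:2]) if 0 else np.vstack([np.hstack([f(b,155,100,75,75,4),f(b,280,130,75,75,4)]),f(a,215,145,75,60,4) if 0 else f(a,190,140,150,60,4)]))
K,E,px=load('top0')
print('long',onz(K,E,183,154,139),'short',onz(K,E,189,115,92),'rotor',onz(K,E,321,168,85),'tongue',onz(K,E,321,168,40))
E
```

```text
long [501.71249056 -13.1037394  139.        ] short [603.18643734 -17.23387782  92.        ] rotor [ 481.05232244 -336.15125434   85.        ] tongue [ 486.35249642 -342.95157574   40.        ]
```

View pics/c1.png

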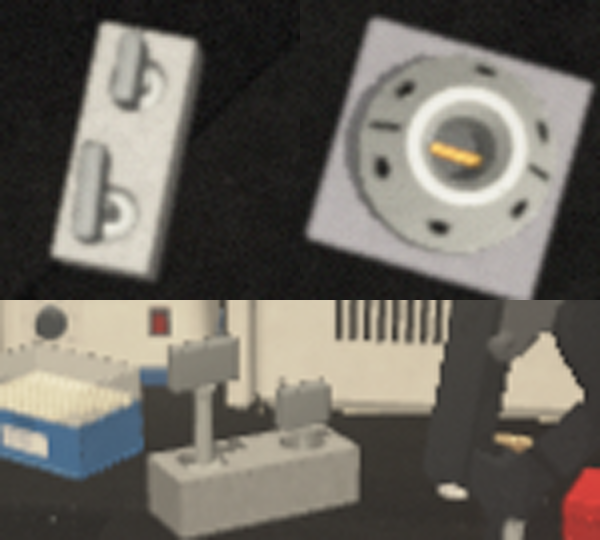

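Chosen: the tall key, in the near hole at top-view pixel (178,147) and scene pixel (241,156), and the silver rotor, whose tongue is at about (319,169). Rejected: the short key at (187,117) and the pink rotor. Next is triangulation.

```bash
python3 - <<'E'
from h import *
K,E,_=load('top0');K2,E2,_=load('scene0')
def tri(a,b):
    o1,r1=ray(K,E,*a);o2,r2=ray(K2,E2,*b)
    A=np.stack([r1,-r2],1);t=np.linalg.lstsq(A,o2-o1,rcond=None)[0]
    return (o1+t[0]*r1+o2+t[1]*r2)/2, np.linalg.norm(o1+t[0]*r1-o2-t[1]*r2)
print(tri((178.3,147.5),(240.7,155.7)), onz(K,E,178,147.5,125))
c=lambda x,y,ox:(ox+x/4,y/4)
p=onz(K,E,155+90/4,100+142/4,139);q=onz(K,E,155+88/4,100+240/4,139);print(p,q,np.linalg.norm(p-q),np.arctan2(*(p-q)[1::-1]))
p=onz(K,E,280+133/4,130+148/4,40);q=onz(K,E,280+180/4,130+163/4,40);print((p+q)/2,np.linalg.norm(p-q),np.arctan2(*(p-q)[1::-1]))
print(onz(K,E,280+168/4,130+145/4,85)) # mouth ring centre
ab=[onz(K,E,280+x/4,130+y/4,65) for x,y in((83,127),(238,172))];print('bars',np.arctan2(*(ab[0]-ab[1])[1::-1]))
d,W=shot('wrist','w0');s,T=tool();print(np.round(np.linalg.inv(T)@W,3),d['fx'],d['cx'],d['cy'])
E
```

```text
(array([518.70770504,   1.49497812, 121.49843311]), np.float64(1.403117047839506)) [518.71600587   1.17970548 125.        ]
[544.15407222   0.65092258 139.        ] [4.87714971e+02 1.88856972e-01 1.39000000e+02] 56.44099298835893 0.008186793848790503
[ 484.07769545 -338.27172097   40.        ] 30.760284665336247 1.275467152601875
[ 485.31338946 -338.52681176   85.        ]
bars 1.302040717193899
[[-0.0000e+00  9.5000e-01  3.1200e-01  7.8911e+01]
 [ 1.0000e+00  0.0000e+00  1.0000e-03 -1.0400e-01]
 [ 0.0000e+00  3.1200e-01 -9.5000e-01 -7.0281e+01]
 [ 0.0000e+00  0.0000e+00  0.0000e+00  1.0000e+00]] 327.89259952070483 260.9417369460806 196.34388391464023
```

>>> send_rows:
  rows:
    - [[4,-3.8,0,0,0,0.03],[8.5,-8,0,0,0,0.07],[13,-12.3,0,0,0,0.1],[17.5,-16.6,0,0,0,0.14],[22,-20.8,0,0,0,0.18],[26.5,-25.1,0,0,0,0.22],[31,-29.4,0,0,0,0.26],[35.5,-33.6,0,0,0,0.3],[40,-37.9,0,0,0,0.34],[44,-41.7,0,0,0,0.37]]

```text
clock: 1.15
eef_pos: [453.0, -141.9, 304.0]
tool_rot: [3.141, -0.0, 0.021]
force: [1.3, 0.2, -0.4]
width: 85.3
gripper_force: 0.0
```

```bash
cat >> h.py <<'E'
def go(p,yaw):
    s,T=tool(); dl=T[:3,:3].T@(np.asarray(p)-T[:3,3])
    w=T[:3,:3].T@(R.from_euler('xyz',[np.pi,0,yaw]).as_matrix()); 
    print('t',round(float(s['clock']),2),'pos',np.round(s['eef_pos'],1),'rot',np.round(s['tool_rot'],3),'go cm',np.round(dl/10,2),'turn',np.round(R.from_matrix(w).as_rotvec(),3),'q7',round(float(s['qpos'][6]),2),'F',np.round(s['force'],1),'w',round(float(s['width']),1))
E
python3 -c "
from h import *
go((517,1,280),0.01)"
```

```text
t 1.15 pos [ 453.  -141.9  304. ] rot [ 3.141 -0.     0.021] go cm [  6.7  -14.16   2.4 ] turn [ 0.    -0.     0.011] q7 -1.25 F [ 1.3  0.2 -0.4] w 85.3
```

>>> send_rows:
  rows:
    - [[0,0,0,0,0,0],[0,0,0,0,0,0]]

```text
clock: 1.35
eef_pos: [452.9, -142.5, 303.8]
tool_rot: [-3.142, 0.0, 0.027]
force: [-0.8, -1.3, -0.9]
width: 85.8
gripper_force: 0.0
```

```bash
python3 -c "
from h import *
go((517,1,280),0.01)"
```

```text
t 1.35 pos [ 452.9 -142.5  303.8] rot [-3.142  0.     0.027] go cm [  6.8  -14.18   2.38] turn [-0.     0.     0.017] q7 -1.24 F [-0.8 -1.3 -0.9] w 85.8
```

Tracking is tight. Now I'll move above the key and look.

>>> send_rows:
  rows:
    - [[1.7,-3.6,0.5,0,0,0],[3.4,-7.1,1.2,0,0,0.01],[5.1,-10.7,1.8,0,0,0.01],[6.4,-13.4,2.2,0,0,0.02],[6.4,-14.2,2.4,0,0,0.02],[6.4,-14.2,2.4,0,0,0.02]]

```text
clock: 1.95
eef_pos: [512.8, -1.1, 279.4]
tool_rot: [3.141, 0.002, 0.003]
force: [0.3, 0.4, -0.3]
width: 85.7
gripper_force: 0.0
```

```bash
python3 -c "
from h import *
d,E=shot('wrist','w1'); K=np.load('pics/w1.npz')['K']
go((517,1,280),0.01); print(proj(K,E,(517,1,139)),proj(K,E,(545,1,139)),proj(K,E,(489,1,139)))"
```

```text
t 2.0 pos [512.6  -2.4 279.7] rot [3.14e+00 1.00e-03 1.00e-03] go cm [ 0.44 -0.34 -0.03] turn [ 0.001  0.001 -0.009] q7 -1.56 F [ 0.  -0.5 -0. ] w 85.2
(np.float64(257.37715556376975), np.float64(203.87102592194088)) (np.float64(257.3394802795703), np.float64(163.5754473719498)) (np.float64(257.41198708547313), np.float64(241.12505992956778))
```

View pics/w1.png

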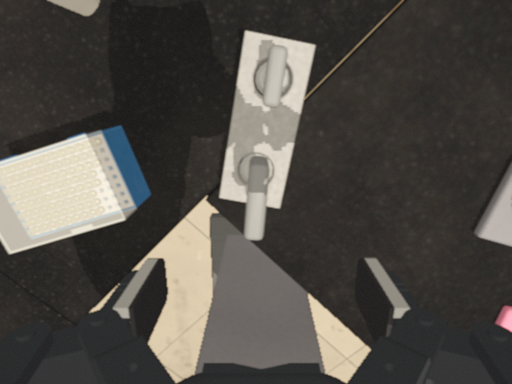

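The wrist view shows the long handle from (258,160) to (255,240), matching the projection at (257,204), with the short key behind it at (275,75). Descending to grasp.

>>> send_rows:
  rows:
    - [[0.4,-0.3,2,0,0,0.01],[0.4,-0.3,5,0,0,0.02],[0.4,-0.3,8,0,0,0.02],[0.4,-0.3,10.4,0,0,0.02],[0.4,-0.3,10.4,0,0,0.02],[0.4,-0.3,10.4,0,0,0.02]]

```text
clock: 2.6
eef_pos: [517.1, 0.5, 176.4]
tool_rot: [3.141, 0.0, -0.02]
force: [-0.2, 0.7, 0.5]
width: 85.5
gripper_force: 0.0
```

>>> send_rows:
  rows:
    - [[0,0,0,0,0,0],[0,0,0,0,0,0],[0,0,0,0,0,0],[0,0,0,0,0,0],[0,0,0,0,0,0],[0,0,0,0,0,0],[0,0,0,0,0,0],[0,0,0,0,0,0]]
  grip: 255

```text
clock: 3.4
eef_pos: [517.6, 3.1, 176.4]
tool_rot: [-3.141, -0.001, -0.017]
force: [-0.0, 1.3, 6.9]
width: 13.6
gripper_force: 58.2
```

```bash
python3 -c "
from h import *
go((517,1,330),0)"
```

```text
t 3.4 pos [517.6   3.1 176.4] rot [-3.141e+00 -1.000e-03 -1.700e-02] go cm [ -0.04   0.2  -15.36] turn [-0.001 -0.001 -0.017] q7 -1.57 F [-0.   1.3  6.9] w 13.6
```

>>> send_rows:
  rows:
    - [[0,0,-0.5,0,0,0],[0,0,-1.5,0,0,0],[0,0,-3,0,0,0],[0,0,-5,0,0,0],[0,0,-7.5,0,0,0],[0,0,-10,0,0,0],[0,0,-12.5,0,0,0],[0,0,-14,0,0,0],[0,0,-14,0,0,0],[0,0,-14,0,0,0]]

```text
clock: 4.4
eef_pos: [516.8, 2.3, 315.8]
tool_rot: [3.141, 0.0, -0.017]
force: [-0.6, 0.8, -1.9]
width: 13.2
gripper_force: 58.4
```

```bash
python3 -c "
from h import *
shot('wrist','w2')
go((484.5,-338.4,316),1.275)"
```

```text
t 4.45 pos [516.5   2.4 315.2] rot [ 3.141e+00  2.000e-03 -1.700e-02] go cm [-2.61 34.13 -0.07] turn [-1.000e-03  2.000e-03 -1.292e+00] q7 -1.59 F [ 0.4 -0.3 -1.3] w 13.3
```

View pics/w2.png

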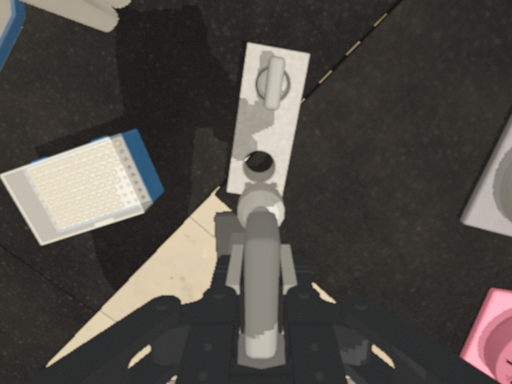

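The key is held, and its boss is visible at about (262,208). I'll use that to check how the key sits in the grip.

```bash
python3 -c "
from h import *
K,E,px=load('w2'); s,T=tool()
for x in(-5,0,5):
  for h in(0,44):
    a=np.linspace(0,6.28,60); P=np.array([proj(K,E,(T@[x+16*np.cos(t),16*np.sin(t),54+122-h,1])[:3]) for t in a]); print(x,h,P.min(0).round(1),P.max(0).round(1))
  print(proj(K,E,(T@[x-28,0,37,1])[:3]))
cv2.imwrite('pics/w2c.png',cv2.resize(cv2.cvtColor(px[150:370,200:320],4),None,fx=2.7,fy=2.7))
"
```

```text
-5 0 [240.4 181.1] [280.5 219.2]
-5 44 [236.5 199.1] [284.3 243.4]
(np.float64(259.9916029183909), np.float64(370.5025839029614))
0 0 [240.3 174.9] [280.7 213.4]
0 44 [236.3 191.8] [284.4 236.7]
(np.float64(259.9760628483315), np.float64(361.0324301113037))
5 0 [240.1 168.6] [280.8 207.6]
5 44 [236.1 184.3] [284.6 230. ]
(np.float64(259.9601642664365), np.float64(351.34379839737005))
```

View pics/w2c.png

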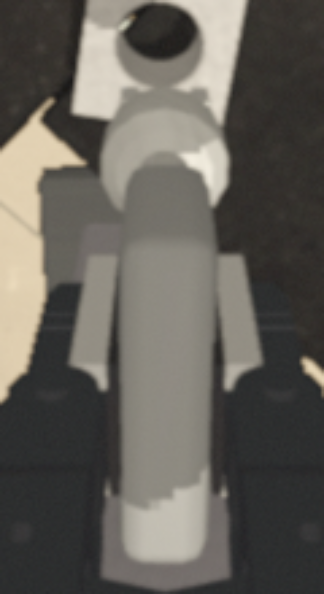

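>>> send_rows:
  rows:
    - [[-0.3,2,0,0,0,-0.1],[-0.5,5,0,0,0,-0.22],[-0.8,9,0,0,0,-0.36],[-1,13,0,0,0,-0.5],[-1.3,17,0,0,0,-0.64],[-1.6,21,0,0,0,-0.78],[-1.9,25,0,0,0,-0.92],[-2.1,28,0,0,0,-1.06],[-2.3,30,0,0,0,-1.16],[-2.3,31,0,0,0,-1.2]]

```text
clock: 5.45
eef_pos: [487.1, -309.8, 314.1]
tool_rot: [-3.138, 0.001, 1.182]
force: [0.2, -0.1, -1.9]
width: 13.3
gripper_force: 58.4
```

>>> send_rows:
  rows:
    - [[-1,-2.5,0,0,0,-0.04],[-2,-5,0,0,0,-0.09],[-2,-5,0,0,0,-0.09],[-2,-5,0,0,0,-0.09]]

```text
clock: 5.85
eef_pos: [434.3, -306.7, 315.0]
tool_rot: [-3.14, -0.001, 1.271]
force: [0.1, -0.7, -1.6]
width: 13.4
gripper_force: 59.1
```

```bash
python3 -c "
from h import *
shot('wrist','w3');K,E,px=load('w3')
go((484.5,-338.4,316),1.275); print(proj(K,E,(484.5,-338.4,40)),proj(K,E,(485,-338.4,85)))"
```

```text
t 5.9 pos [ 435.3 -306.5  315.2] rot [-3.141e+00 -1.000e-03  1.272e+00] go cm [-1.6   5.64 -0.08] turn [-0.001 -0.001 -0.003] q7 0.14 F [ 0.4 -0.3 -1.5] w 13.4
(np.float64(314.6617255838831), np.float64(180.50988953740853)) (np.float64(322.386910865756), np.float64(192.77525387678733))
```

View pics/w3.png

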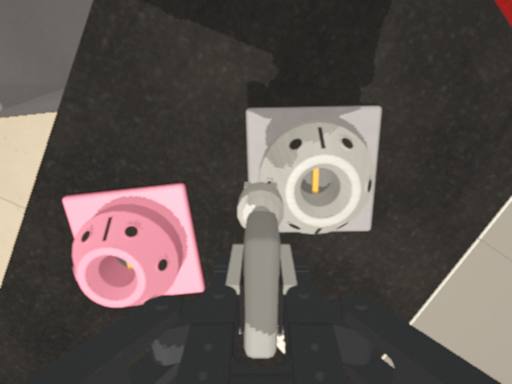

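The silver rotor's tongue is at about (316,181) and its mouth ring at about (323,192), as predicted to within 1 px. Pink is at (115,275), well away. Refining numerically.

```bash
python3 -c "
from h import *
K,E,px=load('w3');h=cv2.cvtColor(px,cv2.COLOR_RGB2HSV)
m=cv2.inRange(h,(12,120,100),(35,255,255));m[:,:290]=0;m[:,345:]=0;m[:150]=0;m[215:]=0
v,u=np.nonzero(m);P=np.array([onz(K,E,a,b,40) for a,b in zip(u,v)])[:,:2];c=P.mean(0)
w,V=np.linalg.eigh(np.cov(P.T));d=V[:,1];t=(P-c)@d;print(len(u),u.mean(),v.mean(),'mid',c+d*(t.min()+t.max())/2,'len',np.ptp(t),'ang',np.arctan2(d[1],d[0])%np.pi)
r=(px.min(2)>225).astype(np.uint8);r[:,:280]=0;r[:,368:]=0;r[:140]=0;r[240:]=0
cs=max(cv2.findContours(r,0,2)[0],key=cv2.contourArea);e=cv2.fitEllipse(cs);print(e,onz(K,E,*e[0],85))
"
```

```text
147 314.7551020408163 180.93197278911563 mid [ 484.55226811 -338.61715663] len 26.117304075702172 ang 1.3129309548469281
((325.4365234375, 192.64691162109375), (69.28742980957031, 73.20338439941406), 102.94706726074219) [ 487.82846439 -339.13741021   85.        ]
```

>>> send_rows:
  rows:
    - [[-0.8,2.8,0,0,0,0.02],[-1.4,4.8,0,0,0,0.02],[-1.7,5.7,0,0,0,0.02],[-1.7,5.7,1.5,0,0,0.02],[-1.7,5.7,2,0,0,0.02],[-1.7,5.7,2,0,0,0.02]]

```text
clock: 6.5
eef_pos: [484.0, -338.8, 294.7]
tool_rot: [-3.139, -0.001, 1.253]
force: [-0.1, -0.3, -1.7]
width: 13.2
gripper_force: 59.1
```

```bash
python3 -c "
from h import *
go((484.7,-339.3,206),1.25);shot('scene','s4');shot('top','t4');K,E,px=load('s4');K2,E2,p2=load('t4')
a=cv2.resize(cv2.cvtColor(px[100:260,240:400],4),None,fx=2.4,fy=2.4);b=cv2.resize(cv2.cvtColor(p2[90:250,240:400],4),None,fx=2.4,fy=2.4);cv2.imwrite('pics/s4c.png',np.hstack([a,b]))"
```

```text
t 6.5 pos [ 484.  -338.8  294.7] rot [-3.139e+00 -1.000e-03  1.253e+00] go cm [-0.03  0.11  8.87] turn [-0.003 -0.001  0.003] q7 0.12 F [-0.1 -0.3 -1.7] w 13.2
```

View pics/s4c.png

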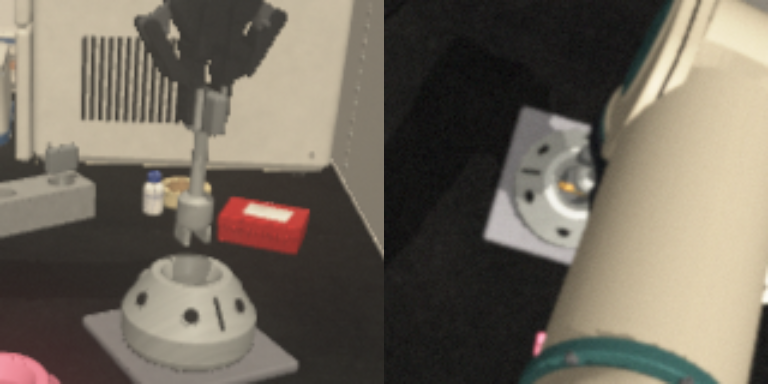

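The key stands centred over the mouth, with prongs visible at (193,232) in the left crop. Lowering it to just above the tongue.

>>> send_rows:
  rows:
    - [[0,0.1,1.5,0,0,0],[0,0.1,3,0,0,0],[0,0.1,4,0,0,0],[0,0.1,5,0,0,0],[0,0.1,6,0,0,0],[0,0.1,6.9,0,0,0],[0,0.1,6.9,0,0,0]]

```text
clock: 7.3
eef_pos: [484.9, -339.5, 225.6]
tool_rot: [-3.139, -0.001, 1.253]
force: [0.3, 0.5, -0.6]
width: 13.5
gripper_force: 59.1
```

```bash
python3 -c "
from h import *
go((484.7,-339.3,206),1.25)"
```

```text
t 7.3 pos [ 484.9 -339.5  225.6] rot [-3.139e+00 -1.000e-03  1.253e+00] go cm [ 0.01 -0.03  1.96] turn [-0.002 -0.001  0.003] q7 0.1 F [ 0.3  0.5 -0.6] w 13.5
```

No contact. Continuing slowly onto the tongue.

>>> send_rows:
  rows:
    - [[0,0,0.4,0,0,0],[0,0,0.8,0,0,0],[0,0,1.2,0,0,0],[0,0,1.5,0,0,0],[0,0,1.8,0,0,0],[0,0,1.8,0,0,0],[0,0,1.8,0,0,0]]

```text
clock: 8.0
eef_pos: [485.6, -339.9, 208.9]
tool_rot: [3.142, 0.0, 1.253]
force: [-0.5, 0.1, -1.1]
width: 13.1
gripper_force: 59.1
```

```bash
python3 -c "
from h import *
go((484.7,-339.3,206),1.25); print(tool()[0]['torque'])"
```

```text
t 8.0 pos [ 485.6 -339.9  208.9] rot [3.142 0.    1.253] go cm [ 0.03 -0.1   0.29] turn [0.    0.    0.003] q7 0.09 F [-0.5  0.1 -1.1] w 13.1
[ 0.02105639 -0.03855316  0.00459809]
```

>>> send_rows:
  rows:
    - [[0,0,0.2,0,0,0],[0,0,0.3,0,0,0],[0,0,0.4,0,0,0],[0,0,0.4,0,0,0],[0,0,0.4,0,0,0]]

```text
clock: 8.5
eef_pos: [486.0, -340.2, 206.7]
tool_rot: [3.14, 0.001, 1.253]
force: [-1.6, 0.5, 9.5]
width: 13.6
gripper_force: 60.8
```

```bash
python3 -c "
from h import *
go((484.7,-339.3,206),0.05); print(tool()[0]['torque'])"
```

```text
t 8.5 pos [ 486.  -340.2  206.7] rot [3.140e+00 1.000e-03 1.253e+00] go cm [ 0.05 -0.15  0.07] turn [ 0.002 -0.     1.203] q7 0.09 F [-1.6  0.5  9.5] w 13.6
[0.2829016  0.56299844 0.00710641]
```

Seated: contact at the expected height with 10 N. Turning clockwise (positive about the tool's z axis).

>>> send_rows:
  rows:
    - [[0,0,0,0,0,0.1],[0,0,0,0,0,0.2],[0,0,0,0,0,0.3],[0,0,0,0,0,0.4],[0,0,0,0,0,0.5],[0,0,0,0,0,0.6],[0,0,0,0,0,0.7],[0,0,0,0,0,0.8],[0,0,0,0,0,0.9],[0,0,0,0,0,0.9]]

```text
clock: 9.5
eef_pos: [485.1, -340.2, 206.7]
tool_rot: [3.141, 0.001, 0.351]
force: [-4.0, 0.5, 11.4]
width: 13.2
gripper_force: 60.6
```

```bash
python3 -c "
from h import *
go((484.7,-339.3,206),0.05); print(tool()[0]['torque'])"
```

```text
t 9.5 pos [ 485.1 -340.2  206.7] rot [3.141e+00 1.000e-03 3.510e-01] go cm [-0.01 -0.1   0.07] turn [0.001 0.001 0.301] q7 -0.58 F [-4.   0.5 11.4] w 13.2
[ 0.3203849   1.16452766 -0.04682512]
```

>>> send_rows:
  rows:
    - [[0,0,0,0,0,0.05],[0,0,0,0,0,0.1],[0,0,0,0,0,0.15],[0,0,0,0,0,0.2],[0,0,0,0,0,0.2]]

```text
clock: 10.0
eef_pos: [484.8, -339.9, 206.6]
tool_rot: [-3.141, 0.001, 0.152]
force: [-3.7, 2.0, 12.4]
width: 13.1
gripper_force: 58.7
```

```bash
python3 -c "
from h import *
go((484.7,-339.3,206),0.05); print(tool()[0]['torque'])"
```

```text
t 10.0 pos [ 484.8 -339.9  206.6] rot [-3.141e+00  1.000e-03  1.520e-01] go cm [-0.   -0.06  0.06] turn [-0.     0.001  0.102] q7 -0.73 F [-3.7  2.  12.4] w 13.1
[0.52544101 1.33087378 0.07486438]
```

>>> send_rows:
  rows:
    - [[0,0,0,0,0,0.04],[0,0,0,0,0,0.08],[0,0,0,0,0,0.08]]

```text
clock: 10.3
eef_pos: [484.5, -339.5, 206.6]
tool_rot: [-3.14, 0.002, 0.072]
force: [-4.3, 2.4, 13.9]
width: 13.5
gripper_force: 58.7
```

```bash
python3 -c "
from h import *
go((484.7,-339.3,206),0.05); print(tool()[0]['torque'])"
```

```text
t 10.3 pos [ 484.5 -339.5  206.6] rot [-3.14e+00  2.00e-03  7.20e-02] go cm [ 0.02 -0.02  0.06] turn [-0.001  0.002  0.022] q7 -0.79 F [-4.3  2.4 13.9] w 13.5
[0.7154737  1.49602756 0.10713717]
```

>>> send_rows:
  rows:
    - [[0,0,0,0,0,0.04],[0,0,0,0,0,0.08],[0,0,0,0,0,0.08]]

```text
clock: 10.6
eef_pos: [484.6, -339.3, 206.6]
tool_rot: [-3.14, 0.002, -0.006]
force: [-4.9, 2.6, 13.5]
width: 13.2
gripper_force: 60.1
```

```bash
python3 -c "
from h import *
go((484.7,-339.3,206),0.05); print(tool()[0]['torque'])"
```

```text
t 10.6 pos [ 484.6 -339.3  206.6] rot [-3.14e+00  2.00e-03 -6.00e-03] go cm [ 0.01 -0.    0.06] turn [-0.001  0.002 -0.056] q7 -0.85 F [-4.9  2.6 13.5] w 13.2
[0.81107748 1.48403157 0.43924734]
```

>>> send_rows:
  rows:
    - [[0,0,0,0,0,0.04],[0,0,0,0,0,0.08],[0,0,0,0,0,0.08]]

```text
clock: 10.9
eef_pos: [484.1, -339.1, 206.6]
tool_rot: [-3.14, 0.003, -0.085]
force: [-5.9, 3.8, 16.1]
width: 13.0
gripper_force: 87.4
```

```bash
python3 -c "
from h import *
go((484.7,-339.3,206),0.05); print(tool()[0]['torque'])"
```

```text
t 10.9 pos [ 484.1 -339.1  206.6] rot [-3.14e+00  3.00e-03 -8.50e-02] go cm [0.06 0.02 0.06] turn [-0.002  0.003 -0.135] q7 -0.91 F [-5.9  3.8 16.1] w 13.0
[0.95833682 1.91839748 0.75185011]
```

Torque has risen to 0.75 N m, against 0.08 N m of friction, at the predicted end yaw, so the screw is at its stop. I'll unload, open and retreat.

>>> send_rows:
  rows:
    - [[0,0,0,0,0,-0.06],[0,0,-0.03,0,0,-0.12],[0,0,-0.05,0,0,-0.12],[0,0,-0.05,0,0,-0.12]]

```text
clock: 11.3
eef_pos: [484.0, -339.3, 206.5]
tool_rot: [-3.139, 0.003, 0.033]
force: [-5.3, 2.8, 11.5]
width: 13.1
gripper_force: 62.3
```

>>> send_rows:
  rows:
    - [[0,0,0,0,0,0],[0,0,0,0,0,0],[0,0,0,0,0,0],[0,0,0,0,0,0],[0,0,0,0,0,0],[0,0,0,0,0,0],[0,0,0,0,0,0],[0,0,0,0,0,0]]
  grip: 0

```text
clock: 12.1
eef_pos: [485.5, -339.9, 205.4]
tool_rot: [-3.142, 0.0, 0.033]
force: [0.4, 0.7, -0.4]
width: 85.2
gripper_force: 0.0
```

>>> send_rows:
  rows:
    - [[0,0,-0.5,0,0,0],[0,0,-1.5,0,0,0],[0,0,-3,0,0,0],[0,0,-5,0,0,0],[0,0,-7.5,0,0,0],[0,0,-10,0,0,0],[0,0,-12,0,0,0],[0,0,-13,0,0,0],[0,0,-13,0,0,0]]

```text
clock: 13.0
eef_pos: [486.0, -340.3, 337.3]
tool_rot: [3.14, -0.003, 0.033]
force: [-0.3, 0.3, 0.0]
width: 85.4
gripper_force: 0.0
```

```bash
python3 -c "
from h import *
go((484.7,-339.3,330),0.05);shot('scene','s5');shot('wrist','w5');K,E,px=load('s5');K2,E2,p2=load('w5')
a=cv2.resize(cv2.cvtColor(px[100:260,240:400],4),(384,384));b=cv2.cvtColor(p2[:,64:448],4);cv2.imwrite('pics/s5c.png',np.hstack([a,b]))
print(proj(K2,E2,(484.7,-338.6,169)), 'if seated: scene handle top',proj(K,E,(484.7,-338.6,169)))"
```

```text
t 13.0 pos [ 486.  -340.3  337.3] rot [ 3.14e+00 -3.00e-03  3.30e-02] go cm [-0.13 -0.11  0.73] turn [ 0.002 -0.003 -0.017] q7 -0.85 F [-0.3  0.3  0. ] w 85.4
(np.float64(258.79715977950764), np.float64(199.0016488714204)) if seated: scene handle top (np.float64(322.5009172504153), np.float64(177.43680853199248))
```

View pics/s5c.png

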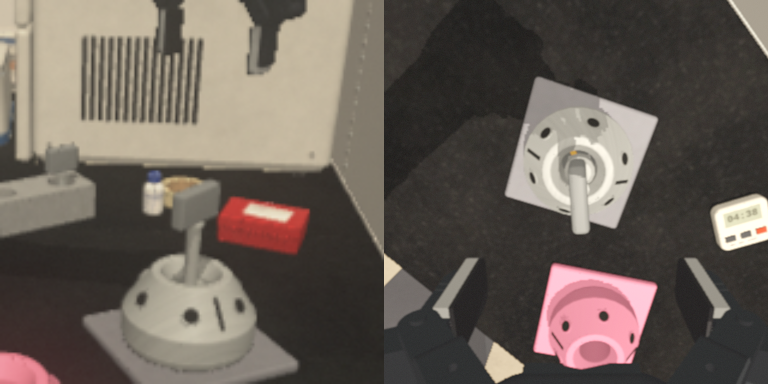

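The key stands seated: its handle top is at scene (322,179) against (322.5,177.4) predicted. Its yaw is about 0.1, which agrees with the locked position. The short key is still in its stand.

```bash
python3 -c "
from cell import ctrl
print(ctrl.finish_job())"
```

```text
the job is handed in; nothing more can be done
None
```

I handed the job in at about 13 s of the 42 s limit: the long key is standing seated in the silver rotor, the screw is turned clockwise to its stop (torque rose to 0.75 N m at the expected angle), and the short key is still in its stand.

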